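# Draw out the length gauge to its index clip and hold

## Task

The length gauge's telescoping arm is locked in: press its lock button down so that the arm springs free, then take the arm by its pull knob and draw it out until the arm's pointer stands in line with the index clip on the scale. Finish while still holding the knob steady there against the return spring, ready for the reading: do not let go. Do not shift the index clip, and leave the loupe, the V-block and the micrometer where they are.

Things in the scene. Friction and masses are not known exactly. Their poses are not given: they have to be found in the camera images.
- length_gauge: Bench length gauge, fixed. Origin: on the worktop right below the lock button; x = the way the arm draws out, y = the side with the scale, z up. Base plate x -80..195, y +-33 mm, 12 high; grey housing x -78..35, y +-22 mm, top 61 above the worktop; sleeve on to x 51. Aluminium scale strip x 55..187, y 25..53 mm, top 38 above the worktop, lines every 5 mm.
- gauge_arm (a joint): How far the telescoping arm is drawn out along gauge x, m: 0 = locked in (start), 0.10 = end of travel. Locked until the button is pressed over 3 mm; it then springs out by itself to about 0.020 and stays free when the button is let go. Beyond 0.020 a spring (50 N/m) pulls it back to there: about 3 N at 0.08.
- knob_center (a point): Centre of the arm's pull knob: upright black cylinder, 20 mm diameter, 28 mm tall, top 91 mm above the worktop. Locked in, it stands 85 mm along gauge x from the button, 34 mm from the sleeve (centre to face). Below it a 24 mm wide block on the arm, top 55 mm above the worktop. Moves with the arm; axes as the gauge's.
- pointer_tip (a point): End of the thin steel pointer blade (2.6 mm wide) that sticks out sideways (gauge +y) from the arm over the scale, 23 mm behind the knob centre; 44 mm above the worktop. Moves with the arm; axes as the gauge's.
- lock_button (a joint): How far the lock button is pressed, m: 0 = up, 0.006 = fully down; a spring returns it (2 N at first, 4.4 N fully down).
- button_top (a point): Centre of the top of the lock button, a black round button 24 mm in diameter on the housing's top, standing 11 mm above it; 72 mm above the worktop when up. Press straight down.
- index_clip (a joint): Where the index clip sits along the scale, m: equal to the gauge_arm value at which the pointer is in line with it. Different each time, 0.050 to 0.085; stiff (4 N) but can be knocked along, do not move it.
- clip_tip (a point): Tip of the small brass index clip's blade (2.6 mm wide, points to gauge -y) on the scale, 41 mm above the worktop; the clip's body, 14 mm long and 42 mm high, is on the outer edge of the scale. Pointer and clip are in line when this tip and the pointer tip have the same place along the gauge's x axis. Axes as the gauge's.
- loupe: Bystander: black stand loupe, 38 mm diameter, 43 mm tall, loose; origin at the centre of its underside.
- v_block: Bystander: steel V-block 45 x 50 x 40 mm, loose; origin at the centre of its underside.
- micrometer: Bystander: micrometer lying flat, 52 x 124 x 17 mm, loose; origin at the centre of its underside.

How it is judged (in metres and radians):
On the way, in this order (a step that is already met when the one before it is completed fails the run):
1. the lock button is pressed down (3 mm or more of its 6 mm) while the arm is still in (value of joint lock_button above 0.003 m and value of joint gauge_arm below 0.035 m), for 0.02 s.
2. the arm is held by the fingers, steady, with its pointer in line with the index clip (within 4 mm) (x of pointer_tip in the frame of clip_tip between -0.004 and 0.004 m and contact force between the fingers and gauge_arm above 0.5 N and velocity of joint gauge_arm between -0.008 and 0.008 m/s), for 0.5 s.
At the end, for the whole second after the job is handed in: The fingers still hold the arm (contact over 0.5 N), which stands still (under 8 mm/s) with its pointer within 4 mm of the index clip's tip along the scale (all of step 2); the arm keeps its last pose, push and grip.
It fails at once if the index clip is shifted along the scale (more than 3 mm) (distance of clip_tip from where it was at the start of the episode above 0.003 m).
It fails at once if the loupe is pushed about (more than 15 mm) (distance of loupe from where it was at the start of the episode above 0.015 m).
It fails at once if the V-block is pushed about (more than 15 mm) (distance of v_block from where it was at the start of the episode above 0.015 m).
It fails at once if the micrometer is pushed about (more than 15 mm) (distance of micrometer from where it was at the start of the episode above 0.015 m).
It also fails if it takes over 35 s, if anything falls off the work surface, if the arm or the gripper's body presses on something with over 40 N, if the wrist force passes 120 N, or if a joint passes its speed limit or range.

## Robot

A 6-joint arm with a two-finger parallel gripper is mounted at the origin on a cart in front of the work surface, level with it; the furniture and walls round the work are solid. World frame = base frame: x ahead of the robot, y to its left, z up, the work surface at z = 0. Lengths are in m, angles in degrees, forces in N, time in s.
With the tool pointing down it reaches from about 0.3 to 0.75 m from the base axis. Payload 8.5 kg.
Tool frame: the origin (TCP) lies between the finger pads; the fingertips stand 22 mm ahead of it and the grasp point (between the pads) lies 3 mm ahead of it (env.nose_length is the distance from the TCP to the fingertips, in m); z points along the fingers, x is the direction in which the jaws open and shut, and the axes are right-handed (so a half turn about z gives the same grasp; the last joint's range is limited). The gripper opens to 85 mm and grips with 20 to 120 N. Pads are 22 mm wide; open, the fingers measure 114 mm over their backs; the gripper's body (76 mm by 85 mm) begins 54 mm behind the grasp point. The pads swing forward as they close: fully open they stand 13 mm farther back than shut.
Start: joints at [59.742, 21.807, 74.336, -0, 83.858, -12.336], TCP at [0.169, 0.523, 0.253] pointing down, gripper open.
Joint ranges: [-178.18, 178.18], [-50.72, 133.34], [12.68, 142.11], [-81.47, 261.47], [9.98, 163.14], [-165.26, 165.26]. Speed limits (degrees/s): [136.94, 136.94, 180, 180, 180, 180].

## Interface

Orientations are given as a 3x3 rotation matrix whose columns are the frame's x, y, z axes.
In Python, from rig import env gives the robot as it stands.
- The arm moves only by the tool arm_command, never from a script. Its argument "steps" is a list of rows, each an object with "delta_pos": the shift along the world's x, y, z in mm, a list of three; "dr": the turn, a rotation vector about the world's x, y, z in degrees, a list of three. In form: [{"delta_pos": [dx, dy, dz], "dr": [wx, wy, wz]}, ...]. A call has 1 to 20 rows; each row shifts and turns the commanded pose from where the row before left it; what a row does not reach is not made up. A row lasts 1/10 s, in which the tool goes at most 50 mm and 8.59 degrees, less where a joint would pass 70% of its speed; a pose out of reach is approached as far as the arm can. A call with a gripper value outside its range is refused whole. "grip" is the opening, from 0 (shut) to 1 (fully open), set as the call begins (left out, the last holds). The fingers move at their own pace and stop on an object; "squeeze" is the grip in N (left out, the last holds). Time passes only in rows, so rows that do not move let the fingers close. It gives the time, the measured TCP pose, the force and the opening at its end, in the units of the state.
- env.observe(): the state, without advancing time (a new reading comes with each control period).
- env.get_image(name): name is "side" or "top"; returns the picture (420x560x3 uint8, blue, green, red); there is no depth.
- env.get_calibration(name): a dict with "fx", "fy", "cx", "cy" (pixels), "k1" (the pictures are not rectified: a ray, as slopes to the right and down, at radius r is drawn at 1 + k1 r^2 times it, then the intrinsics apply), "view" (4x4, takes a point from world to camera coordinates). Camera axes: x right, y up, looking along -z (the intrinsics and any distortion apply to the point x, -y, -z); pixel columns grow to the right and rows downward; lengths in m; the calibration is good to about 2 mm. A picture is of the moment at which its call begins. get_calibration takes no time and is no camera call.
- env.close_job(): hands the job in, once; it reports no verdict.
The state is a dict: "time_s": time; "q": joint angles; "qvel": joint speeds; "joint_efforts": joint torques, N m; "position": TCP position; "tool_rot": TCP orientation; "ft_force": force on the tool from outside, world axes, zero at the start; "wrist_torque": the same for the moment, N m; "grip_width": finger opening in m.
Only numpy, scipy, OpenCV 4.12 (cv2) and the standard library are available. Lean on these libraries where they do the work, as an engineer would, in place of code of your own. Each camera call takes 0.05 s, during which the arm holds its last target. There are 200 camera calls.

## Working session

There is one attempt and no reset: what is moved stays moved. The work goes in short steps, Python scripts to look and compute and a tool call to move; the robot and the scene stay as the last step left them, time stands still between calls to the robot, and variables do not carry over. Pictures are saved under pics/ and viewed, about 8 in all and at most 12, crops included, and the job is handed in when it is done.

Besides the shell and the picture viewer there is one more tool, called after "Emit:" as name(argument=value, ...) on one line, values as JSON. arm_command: Moves the arm, as the interface text tells. Its arguments: {"type":"object","properties":{"steps":{"type":"array"},"grip":{"type":"number"},"squeeze":{"type":"number"}},"required":["steps"]}

```bash
mkdir -p pics; cat > h.py <<'E'
import numpy as np, cv2
from rig import env
def ray(name,u,v):
    c=env.get_calibration(name);V=np.array(c["view"])
    d=np.array([(u-c["cx"])/c["fx"],(v-c["cy"])/c["fy"]]);s=d.copy()
    for _ in range(20): s=d/(1+c["k1"]*(s@s))
    R=V[:3,:3];o=-R.T@V[:3,3]
    return o,R.T@np.array([s[0],-s[1],-1.])
def onz(name,u,v,z):
    o,d=ray(name,u,v);return o+d*(z-o[2])/d[2]
def proj(name,p):
    c=env.get_calibration(name);V=np.array(c["view"]);q=V[:3,:3]@np.array(p)+V[:3,3]
    s=np.array([q[0],-q[1]])/-q[2];s=s*(1+c["k1"]*(s@s))
    return np.array([s[0]*c["fx"]+c["cx"],s[1]*c["fy"]+c["cy"]])
def snap(name,fn,crop=None,k=1):
    im=env.get_image(name)
    cv2.imwrite("pics/raw_"+fn,im)
    if crop: x0,y0,x1,y1=crop;im=im[y0:y1,x0:x1]
    cv2.imwrite("pics/"+fn,cv2.resize(im,None,fx=k,fy=k,interpolation=cv2.INTER_CUBIC));
E
python3 - <<'E'
from h import *
snap("top","t1.png",k=1.4);snap("side","s1.png",k=1.4)
for n in("top","side"):print(ray(n,280,210))
E
```

```text
(array([0.35191863, 0.32354298, 1.01226565]), array([ 0.09905481, -0.02333328, -0.99483677]))
(array([0.50836083, 1.01472443, 0.67926413]), array([-0.06079743, -0.76269859, -0.64392483]))
```

View pics/t1.png

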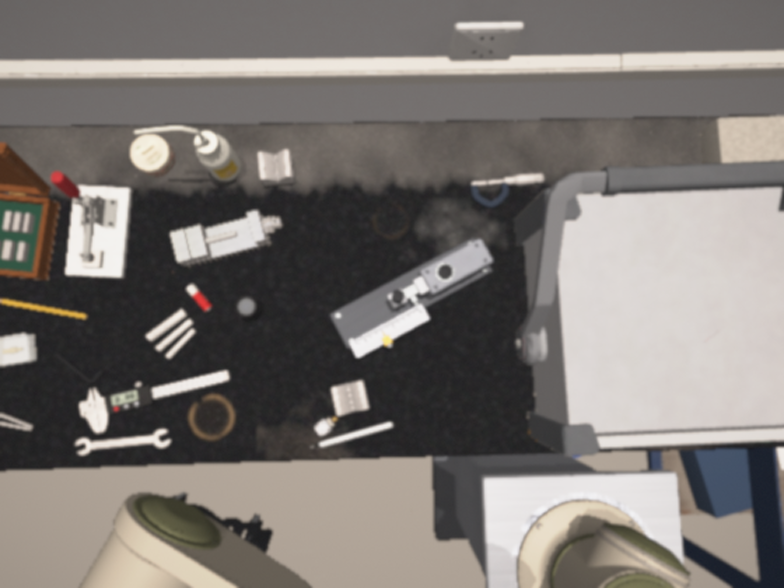

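View pics/s1.png

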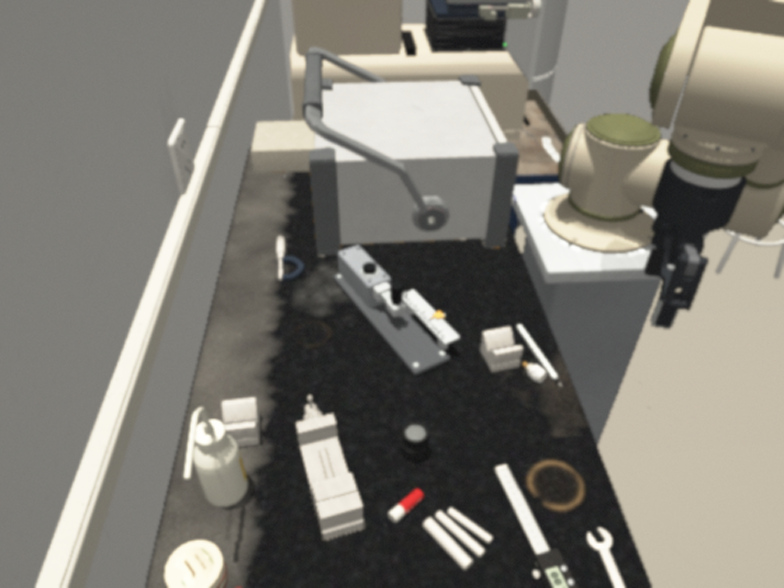

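The top view shows the gauge with its button at about (445,271), knob at (398,297) and yellow clip at (388,341) in the 1.4x picture. In the side view they are at about (369,268), (397,296) and (439,315). The bystanders are well clear, with the nearest V-block at (350,397).

```bash
python3 - <<'E'
from h import *
a=cv2.imread("pics/raw_t1.png")[160:265,225:365];b=cv2.imread("pics/raw_s1.png")[165:270,225:365]
cv2.imwrite("pics/c1.png",np.vstack([cv2.resize(i,None,fx=5,fy=5,interpolation=cv2.INTER_CUBIC)[:,:] for i in(a,b)])[:, :][:1050])
im=np.vstack([cv2.resize(a,(400*1,300)),cv2.resize(b,(400,300))])
cv2.imwrite("pics/c1.png",np.hstack([cv2.resize(a,(400,300)),cv2.resize(b,(400,300))]))
B=onz("top",318,193.5,.072);K=onz("top",284,212,.091)
print(B,K,np.linalg.norm((K-B)[:2]),np.degrees(np.arctan2(*(K-B)[1::-1])))
for n,r in(("top","raw_t1.png"),("side","raw_s1.png")):
    h=cv2.cvtColor(cv2.imread("pics/"+r),cv2.COLOR_BGR2HSV)
    m=cv2.inRange(h,(18,90,120),(35,255,255))
    m[:, :225]=0;m[:,365:]=0;m[:160]=0;m[270:]=0
    nn,_,st,c=cv2.connectedComponentsWithStats(m);print(n,st[1:].tolist(),c[1:].tolist())
    g=cv2.cvtColor(cv2.imread("pics/"+r),cv2.COLOR_BGR2GRAY)
E
```

```text
[0.48008955 0.2169783  0.072     ] [0.43914756 0.29347624 0.091     ] 0.08676509564809143 118.15586146359641
top [[274, 241, 7, 7, 30]] [[276.26666666666665, 243.56666666666666]]
side [[310, 221, 8, 6, 34]] [[313.3529411764706, 224.0]]
```

View pics/c1.png

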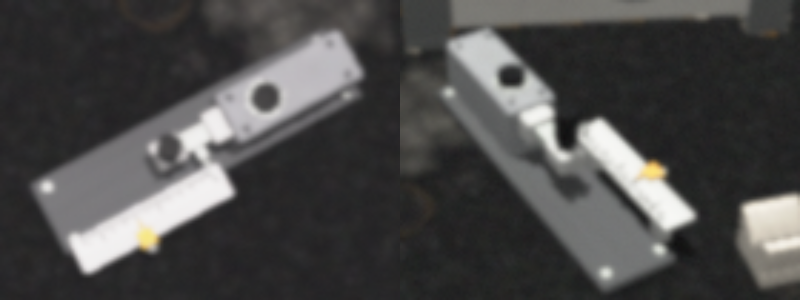

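```bash
python3 - <<'E'
from h import *
def tri(pt,ps):
    (o,d),(p,e)=ray("top",*pt),ray("side",*ps)
    s=np.linalg.lstsq(np.c_[d,-e],p-o,rcond=None)[0];return o+d*s[0],np.linalg.norm(o+d*s[0]-p-e*s[1])
B=onz("top",317.8,194,.072);K=onz("top",284.3,211.8,.091)
B2=onz("side",263.9,191.6,.072)
print("B",B,B2,tri((317.8,194),(263.9,191.6)))
# yaw from housing top edges / base in crop pixels (scale 400/140)
f=lambda x,y,z:onz("top",225+x*.35,160+y*.35,z)
for a,b,z in(((33,186),(215,92),.012),((85,274),(235,193),.038),((232,142),(362,76),.061)):
    e=f(*b,z)-f(*a,z);print("edge yaw",np.degrees(np.arctan2(-e[1],-e[0])),np.linalg.norm(e))
print("KB",np.linalg.norm((K-B)[:2]),np.degrees(np.arctan2(K[1]-B[1],K[0]-B[0])))
C,g=tri((276.3,243.6),(313.4,224.0));print("clip",C,g,onz("top",276.3,243.6,.042),onz("side",313.4,224,.042))
for y in(116,117,118,119):
    y=np.radians(y);ux=np.array([np.cos(y),np.sin(y)]);uy=np.array([-ux[1],ux[0]])
    for X in(C,onz("top",276.3,243.6,.042)):print((X-B)[:2]@ux,(X-B)[:2]@uy)
o=env.observe();print(o["time_s"],o["position"],np.round(o["tool_rot"],3),o["ft_force"],o["grip_width"],env.nose_length)
E
```

```text
B [0.47899007 0.2174571  0.072     ] [0.48350025 0.22724987 0.072     ] (array([0.48022321, 0.21642761, 0.06287541]), np.float64(0.002986966500263217))
edge yaw 116.14784176291727 0.16675942494122648
edge yaw 116.86009289893798 0.13407467325817196
edge yaw 115.5847463896038 0.11459608782484051
KB 0.0850554103704644 117.61623524788837
clip [0.37325406 0.31092356 0.03967379] 0.0038720007706298095 [0.37320303 0.31095375 0.042     ] [0.37750176 0.3125927  0.042     ]
0.13035872185459751 0.05406189869740092
0.13040821964464788 0.05409453233160255
0.13128237781869068 0.05177859141192343
0.1313324376054355 0.0518103562203148
0.13216604389873937 0.04947951186591131
0.13221665043348263 0.04951039817262408
0.13300945092149524 0.047165360381266105
0.13306058878899624 0.04719535877803204
0.1 [0.16913568 0.52310922 0.25279667] [[ 0.308  0.951 -0.001]
 [ 0.951 -0.308 -0.001]
 [-0.001 -0.    -1.   ]] [-0.56157434  0.30814072 -0.37062471] 0.08556908794189322 0.022
```

```bash
python3 - <<'E'
from h import *
def tri(pt,ps):
    (o,d),(p,e)=ray("top",*np.array(pt)/1.4),ray("side",*np.array(ps)/1.4)
    s=np.linalg.lstsq(np.c_[d,-e],p-o,rcond=None)[0];return o+d*s[0],np.linalg.norm(o+d*s[0]-p-e*s[1])
print("hub",tri((530,345),(432,212)));print("near corner",tri((582,438),(505,150)));print("far corner",tri((590,180),(325,150)),"handle far bend",tri((578,182),(308,85)))
E
```

```text
hub (array([0.36074674, 0.09385129, 0.09186722]), np.float64(0.003330478887937046))
near corner (array([0.23468405, 0.05561076, 0.19243321]), np.float64(3.356124839363081e-05))
far corner (array([0.58540507, 0.02597763, 0.19885531]), np.float64(0.035140688223663494)) handle far bend (array([0.54872318, 0.08438507, 0.31924598]), np.float64(0.021724402874746977))
```

Emit:
arm_command(steps=[{"delta_pos": [15,-14,0],"dr": [0,0,3.7]},{"delta_pos": [26,-25,0],"dr": [0,0,3.7]},{"delta_pos": [26,-25,0],"dr": [0,0,3.7]},{"delta_pos": [26,-25,0],"dr": [0,0,3.7]},{"delta_pos": [26,-25,0],"dr": [0,0,3.7]},{"delta_pos": [26,-25,0],"dr": [0,0,3.7]}], grip=0)

```text
time_s: 0.7
position: [0.315, 0.3831, 0.2531]
tool_rot: [[-0.077, 0.997, -0.0], [0.997, 0.077, -0.0], [-0.0, -0.0, -1.0]]
ft_force: [0.5, 0.1, 0.7]
grip_width: 0.0004
```

Emit:
arm_command(steps=[{"delta_pos": [26,-26,0],"dr": [0,0,3.7]},{"delta_pos": [26,-26,0],"dr": [0,0,3.7]},{"delta_pos": [26,-26,0],"dr": [0,0,3.7]},{"delta_pos": [26,-26,0],"dr": [0,0,3.7]},{"delta_pos": [26,-26,0],"dr": [0,0,3.7]},{"delta_pos": [26,-26,-10],"dr": [0,0,3.7]},{"delta_pos": [9,-8,-40],"dr": [0,0,0]},{"delta_pos": [0,0,-40],"dr": [0,0,0]},{"delta_pos": [0,0,-30],"dr": [0,0,0]},{"delta_pos": [0,0,0],"dr": [0,0,0]}])

```text
time_s: 1.7
position: [0.4774, 0.2197, 0.1298]
tool_rot: [[-0.445, 0.895, -0.008], [0.895, 0.445, -0.002], [0.002, -0.008, -1.0]]
ft_force: [-0.4, -0.1, 0.1]
grip_width: -0.0001
```

```bash
python3 - <<'E'
from h import *
a=env.get_image("top");b=env.get_image("side");cv2.imwrite("pics/raw_t2.png",a);cv2.imwrite("pics/raw_s2.png",b)
cv2.imwrite("pics/c2.png",np.hstack([cv2.resize(a[130:280,215:375],(400,375)),cv2.resize(b[120:270,215:375],(400,375))]))
o=env.observe();print(o["position"],o["ft_force"],o["q"])
for n in("top","side"):print(n,proj(n,o["position"]-[0,0,.022]),proj(n,[.48,.219,.072]))
E
```

```text
[0.47954389 0.2203995  0.13397166] [ 0.11640267 -0.36271699  0.94930853] [ 1.18203610e+01  2.65155570e+01  8.84068803e+01 -1.55246083e-03
  6.50753144e+01 -1.04662585e+02]
top [318.44528117 191.18363431] [317.0848619  193.56046679]
side [265.2566171  175.71400314] [265.25010512 189.38445883]
```

View pics/c2.png

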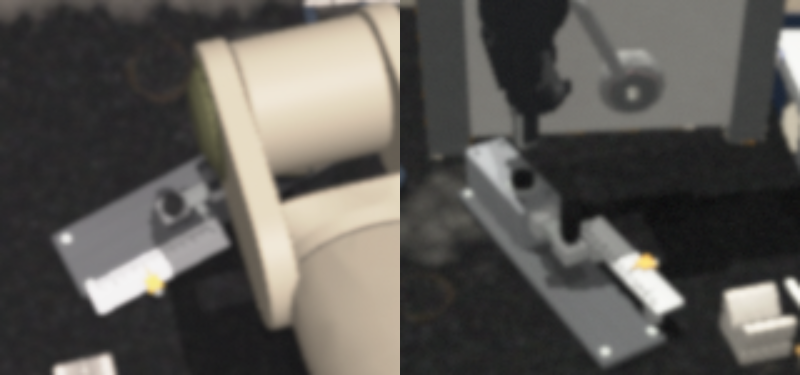

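Emit:
arm_command(steps=[{"delta_pos": [2,0,-15],"dr": [0,0,0]},{"delta_pos": [0,0,-13],"dr": [0,0,0]},{"delta_pos": [0,0,-6],"dr": [0,0,0]},{"delta_pos": [0,0,-4],"dr": [0,0,0]},{"delta_pos": [0,0,-2],"dr": [0,0,0]},{"delta_pos": [0,0,-2],"dr": [0,0,0]},{"delta_pos": [0,0,-2],"dr": [0,0,0]},{"delta_pos": [0,0,0],"dr": [0,0,0]},{"delta_pos": [0,0,0],"dr": [0,0,0]}])

```text
time_s: 2.7
position: [0.4816, 0.2204, 0.0897]
tool_rot: [[-0.446, 0.895, 0.001], [0.895, 0.446, 0.0], [-0.0, 0.001, -1.0]]
ft_force: [0.5, 0.5, 3.1]
grip_width: 0.0006
```

```bash
python3 - <<'E'
from h import *
b=env.get_image("side");cv2.imwrite("pics/raw_s3.png",b)
cv2.imwrite("pics/c3.png",np.hstack([cv2.resize(cv2.imread("pics/raw_s2.png")[150:270,235:345],(400,436)),cv2.resize(b[150:270,235:345],(400,436))]))
o=env.observe();print(o["position"],o["ft_force"],o["time_s"])
E
```

```text
[0.48158088 0.22038795 0.08966259] [1.72830652 0.78247393 4.57239701] 2.75
```

View pics/c3.png

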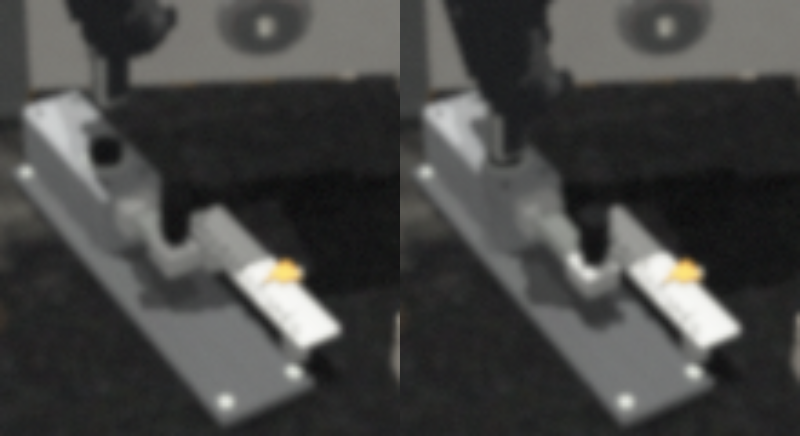

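Emit:
arm_command(steps=[{"delta_pos": [0,0,15],"dr": [0,0,0]},{"delta_pos": [0,0,25],"dr": [0,0,0]},{"delta_pos": [0,0,20],"dr": [0,0,0]}])

```text
time_s: 3.05
position: [0.481, 0.2202, 0.15]
tool_rot: [[-0.446, 0.895, -0.001], [0.895, 0.446, -0.0], [0.0, -0.001, -1.0]]
ft_force: [0.5, 0.8, 0.3]
grip_width: -0.0
```

Emit:
arm_command(steps=[{"delta_pos": [-10,18,0],"dr": [0,0,0]},{"delta_pos": [-16,30,0],"dr": [0,0,0]},{"delta_pos": [-14,26,0],"dr": [0,0,0]},{"delta_pos": [-10,18,0],"dr": [0,0,0]},{"delta_pos": [0,0,-20],"dr": [0,0,0]},{"delta_pos": [0,0,0],"dr": [0,0,0]},{"delta_pos": [0,0,0],"dr": [0,0,0]}], grip=0.6)

```text
time_s: 3.75
position: [0.4312, 0.312, 0.1293]
tool_rot: [[-0.446, 0.895, -0.001], [0.895, 0.446, -0.001], [-0.0, -0.001, -1.0]]
ft_force: [0.3, -0.7, 0.8]
grip_width: 0.0513
```

```bash
python3 - <<'E'
from h import *
a=env.get_image("top");b=env.get_image("side");cv2.imwrite("pics/raw_t4.png",a);cv2.imwrite("pics/raw_s4.png",b)
cv2.imwrite("pics/c4.png",np.hstack([cv2.resize(a[150:270,215:335],(400,400)),cv2.resize(b[150:270,225:345],(400,400))]))
o=env.observe();print(o["position"],o["ft_force"],o["time_s"],o["grip_width"])
u=o["tool_rot"][:,0]if hasattr(o["tool_rot"],"shape") else np.array(o["tool_rot"])[:,0]
s=lambda p:(proj("side",p)-[225,150])*400/120+[400,0]
print("knob",s([.432,.312,.091]),"tips",[s(o["position"]-[0,0,.019]+k*.0255*u) for k in(1,-1)])
E
```

```text
[0.43169242 0.31204135 0.1298962 ] [ 1.1427984  -0.07034326 -0.3443799 ] 3.85 0.051138599246374254
knob [614.9752504  192.79409998] tips [array([637.65392114, 191.00157056]), array([595.55021073, 147.19881834])]
```

View pics/c4.png

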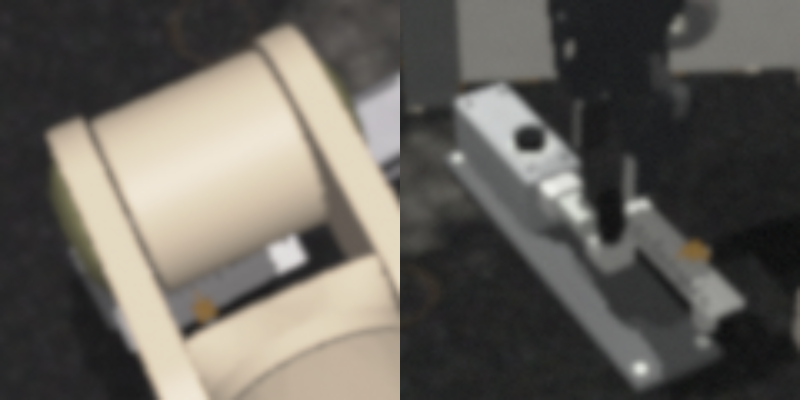

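The side crop shows the open fingers around the knob. The knob top is at about (612,192) against a predicted (615,193), so I'm going down.

Emit:
arm_command(steps=[{"delta_pos": [0,0,-10],"dr": [0,0,0]},{"delta_pos": [0,0,-10],"dr": [0,0,0]},{"delta_pos": [0,0,-8],"dr": [0,0,0]},{"delta_pos": [0,0,0],"dr": [0,0,0]}])

```text
time_s: 4.25
position: [0.4307, 0.3119, 0.0999]
tool_rot: [[-0.446, 0.895, -0.003], [0.895, 0.446, -0.001], [0.0, -0.003, -1.0]]
ft_force: [-0.6, 0.3, 0.1]
grip_width: 0.0512
```

Emit:
arm_command(steps=[{"delta_pos": [0,0,-8],"dr": [0,0,0]},{"delta_pos": [0,0,-6],"dr": [0,0,0]},{"delta_pos": [0,0,-4],"dr": [0,0,0]},{"delta_pos": [0,0,0],"dr": [0,0,0]}])

```text
time_s: 4.65
position: [0.431, 0.3122, 0.0827]
tool_rot: [[-0.446, 0.895, -0.001], [0.895, 0.446, -0.0], [0.0, -0.001, -1.0]]
ft_force: [-0.3, -0.7, 0.5]
grip_width: 0.051
```

Emit:
arm_command(steps=[{"delta_pos": [0,0,0],"dr": [0,0,0]},{"delta_pos": [0,0,0],"dr": [0,0,0]},{"delta_pos": [0,0,0],"dr": [0,0,0]},{"delta_pos": [0,0,0],"dr": [0,0,0]},{"delta_pos": [0,0,0],"dr": [0,0,0]}], grip=0, squeeze=30)

```text
time_s: 5.15
position: [0.4314, 0.3124, 0.0837]
tool_rot: [[-0.446, 0.895, 0.001], [0.895, 0.446, 0.0], [-0.0, 0.001, -1.0]]
ft_force: [-0.8, -0.6, 4.3]
grip_width: 0.0186
```

Emit:
arm_command(steps=[{"delta_pos": [-2,4,0],"dr": [0,0,0]},{"delta_pos": [-3,6,0],"dr": [0,0,0]},{"delta_pos": [-3,6,0],"dr": [0,0,0]},{"delta_pos": [-3,6,0],"dr": [0,0,0]},{"delta_pos": [-3,6,0],"dr": [0,0,0]},{"delta_pos": [-3,6,0],"dr": [0,0,0]},{"delta_pos": [-2,4,0],"dr": [0,0,0]},{"delta_pos": [-1,2,0],"dr": [0,0,0]},{"delta_pos": [0,0,0],"dr": [0,0,0]},{"delta_pos": [0,0,0],"dr": [0,0,0]}])

```text
time_s: 6.15
position: [0.411, 0.3524, 0.0836]
tool_rot: [[-0.446, 0.895, 0.0], [0.895, 0.446, -0.001], [-0.001, -0.0, -1.0]]
ft_force: [-0.9, -3.7, 6.9]
grip_width: 0.019
```

```bash
python3 - <<'E'
from h import *
a=np.mean([env.get_image("top").astype(float) for _ in range(4)],0).astype(np.uint8);b=np.mean([env.get_image("side").astype(float) for _ in range(4)],0).astype(np.uint8)
cv2.imwrite("pics/raw_t5.png",a);cv2.imwrite("pics/raw_s5.png",b)
cv2.imwrite("pics/c5.png",np.hstack([cv2.resize(a[210:270,250:310],(400,400)),cv2.resize(b[190:250,280:340],(400,400),interpolation=cv2.INTER_CUBIC)]))
o=env.observe();print(o["position"],o["ft_force"],o["time_s"],o["grip_width"])
E
```

```text
[0.41102178 0.35231081 0.0836027 ] [-1.15013298 -2.85358632  6.69226902] 6.55 0.01938766187667619
```

View pics/c5.png

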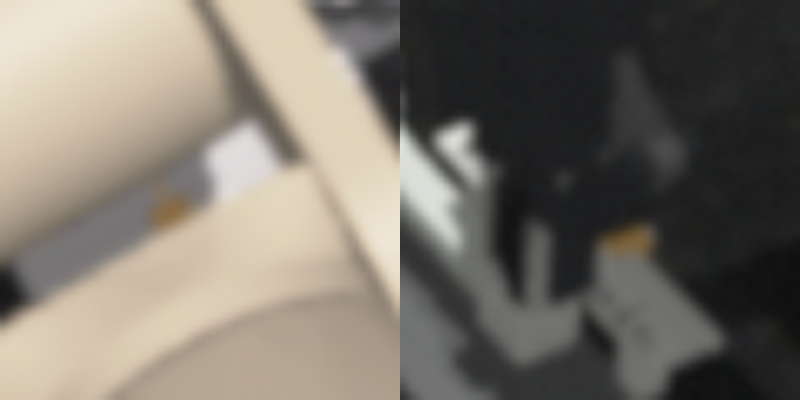

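```bash
python3 - <<'E'
from h import *
y=np.radians(116.5);u=np.array([np.cos(y),np.sin(y),0])
for z in(.04,.03):
    P=[onz("side",*p,z) for p in((284,226.2),(287.8,231.7),(298.8,244.8))]
    print(z,[round((p-P[0])@u*1e3,1) for p in P], [np.round(p,4) for p in P])
im=np.hstack([cv2.resize(cv2.imread(f"pics/raw_s{i}.png")[195:255,265:315],(266,320),interpolation=cv2.INTER_CUBIC) for i in(2,3,5)])
cv2.imwrite("pics/c6.png",cv2.convertScaleAbs(im,alpha=1.7,beta=10))
E
```

```text
0.04 [np.float64(0.0), np.float64(19.5), np.float64(65.7)] [array([0.4431, 0.3137, 0.04  ]), array([0.4363, 0.332 , 0.04  ]), array([0.4165, 0.3738, 0.04  ])]
0.03 [np.float64(0.0), np.float64(19.8), np.float64(66.8)] [array([0.4421, 0.3027, 0.03  ]), array([0.4351, 0.3213, 0.03  ]), array([0.4151, 0.3638, 0.03  ])]
```

View pics/c6.png

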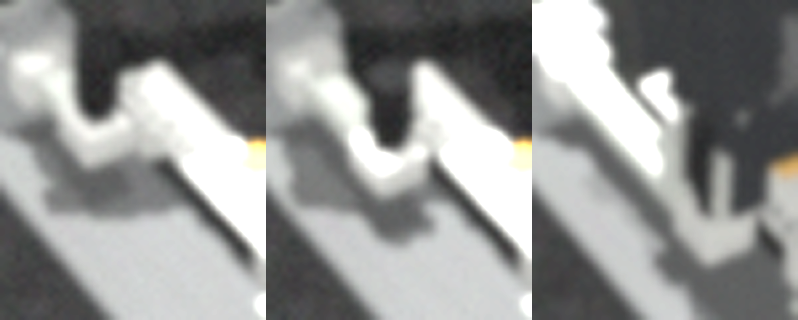

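Block displacement in the side view puts the arm at about 65.5 mm; dead-reckoning gives 65. The clip lies at 68–69 mm, so I'm drawing out 3 mm more and then holding.

Emit:
arm_command(steps=[{"delta_pos": [-0.7,1.4,0],"dr": [0,0,0]},{"delta_pos": [-0.7,1.4,0],"dr": [0,0,0]},{"delta_pos": [0,0,0],"dr": [0,0,0]},{"delta_pos": [0,0,0],"dr": [0,0,0]},{"delta_pos": [0,0,0],"dr": [0,0,0]},{"delta_pos": [0,0,0],"dr": [0,0,0]},{"delta_pos": [0,0,0],"dr": [0,0,0]}])

```text
time_s: 7.25
position: [0.4096, 0.3551, 0.0836]
tool_rot: [[-0.446, 0.895, 0.0], [0.895, 0.446, -0.001], [-0.001, -0.0, -1.0]]
ft_force: [-1.1, -3.4, 5.9]
grip_width: 0.0189
```

```bash
python3 - <<'E'
from h import *
b=np.mean([env.get_image("side").astype(float) for _ in range(4)],0).astype(np.uint8);a=env.get_image("top")
cv2.imwrite("pics/raw_s7.png",b)
f=lambda i:cv2.convertScaleAbs(cv2.resize(i,(400,400),interpolation=cv2.INTER_CUBIC),alpha=1.8,beta=10)
cv2.imwrite("pics/c7.png",np.hstack([f(a[205:255,250:300]),f(b[205:255,280:330])]))
y=np.radians(116.5);u=np.array([np.cos(y),np.sin(y),0])
# clip from raw s1 (side) vs knob/block corner and vs button, same camera
C=onz("side",313.4,224,.042)
for p,z,n in(((263.9,191.6),.072,"button"),):
    print(n,(C-onz("side",*p,z))@u)
# top view: clip brightness mask in early picture, tip side
B=np.array([.479,.2175,.072]);print((onz("top",276.3,243.6,.042)-B)@u)
o=env.observe();print(o["position"],o["ft_force"],o["time_s"],o["grip_width"],o["qvel"])
E
```

```text
button 0.1236725295790502
0.13084134563343605
[0.40962694 0.35509261 0.08362093] [-1.45047322 -3.01897028  6.12546415] 7.5 0.018995136905794748 [-0.08601159 -0.01936371 -0.03107202 -0.06009616  0.05395751 -0.00384079]
```

View pics/c7.png

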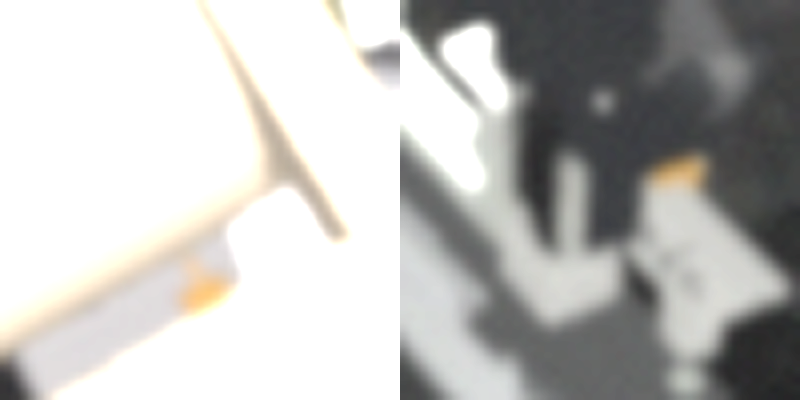

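```bash
python3 - <<'E'
from h import *
im=cv2.imread("pics/raw_t1.png");g=im.min(2)
g=cv2.resize(g[190:265,240:320],None,fx=4,fy=4,interpolation=cv2.INTER_CUBIC)
y=cv2.inRange(cv2.resize(cv2.cvtColor(im,cv2.COLOR_BGR2HSV)[190:265,240:320],None,fx=4,fy=4,interpolation=cv2.INTER_NEAREST),(18,90,120),(35,255,255))
m=cv2.inRange(g,165,255);m=cv2.bitwise_or(m,y);m=cv2.morphologyEx(m,cv2.MORPH_OPEN,np.ones((25,25)))
n,l,st,c=cv2.connectedComponentsWithStats(m)
i=1+np.argmax(st[1:,4]);r=cv2.minAreaRect(np.argwhere(l==i)[:,::-1].astype(np.float32));bx=cv2.boxPoints(r)
W=np.array([onz("top",240+p[0]/4-.375,190+p[1]/4-.375,.038) for p in bx])
e=[W[1]-W[0],W[2]-W[1]];L=max(e,key=np.linalg.norm);print([np.linalg.norm(k) for k in e])
u=L/np.linalg.norm(L);u*=np.sign(u[1]);print("yaw",np.degrees(np.arctan2(u[1],u[0])))
C=onz("top",276.3,243.6,.042);print("clip x",.121+(C-W.mean(0))@u,"index",.059+(C-W.mean(0))@u)
E
```

```text
[np.float64(0.13405260950189804), np.float64(0.03313449087244092)]
yaw 115.56997885313064
clip x 0.1319670774730831 index 0.06996707747308309
```

Emit:
arm_command(steps=[{"delta_pos": [-0.3,0.6,0],"dr": [0,0,0]},{"delta_pos": [0,0,0],"dr": [0,0,0]},{"delta_pos": [0,0,0],"dr": [0,0,0]},{"delta_pos": [0,0,0],"dr": [0,0,0]},{"delta_pos": [0,0,0],"dr": [0,0,0]},{"delta_pos": [0,0,0],"dr": [0,0,0]},{"delta_pos": [0,0,0],"dr": [0,0,0]},{"delta_pos": [0,0,0],"dr": [0,0,0]},{"delta_pos": [0,0,0],"dr": [0,0,0]},{"delta_pos": [0,0,0],"dr": [0,0,0]}])

```text
time_s: 8.5
position: [0.4093, 0.3557, 0.0836]
tool_rot: [[-0.446, 0.895, 0.0], [0.895, 0.446, -0.001], [-0.001, -0.0, -1.0]]
ft_force: [-1.2, -3.3, 6.0]
grip_width: 0.0189
```

```bash
python3 -c "
from rig import env
o=env.observe();print(o['position'],o['ft_force'],o['grip_width'],o['time_s']);print(env.close_job())"
```

```text
[0.4093317  0.35566748 0.08359877] [-1.17871409 -3.32213999  6.0459342 ] 0.01888007680393234 8.5
the job is handed in; nothing more can be done
None
```

I pressed the lock button and the arm sprang out. I then took the knob with the jaws along the draw direction at 30 N, drew the arm out, and handed the job in at 8.5 s while still holding it. No verdict was given.

**Pointer position:** I could not see the pointer against the clip at the end, because the robot hid it in both views. The alignment is therefore worked out from measurements:

| What | Measured at |
|---|---|
| Clip, top view (from button, knob and scale strip) | about 0.068–0.070 m |
| Arm, from tool travel and the block's shift in the side view | about 0.069 m |

That puts the pointer within about 2 mm of the clip, inside the 4 mm allowed.

**Grip:** The opening stayed at 18.9 mm, slightly under the 20 mm knob. The return-spring pull is about 2.4 N, which matches roughly 0.069 m. The tool held still over the last rows.

**Disagreements:** The side-view button-to-clip distance was 7 mm shorter than the top view's. I set it aside because the black button's side wall skews its centre in that view. A steady upward force of about 6 N, there since gripping, is unexplained.

**Clip and bystanders:** I saw no shift of the clip, but I did not measure its position again at the end. I planned the path clear of the loupe, the V-block and the micrometer, but did not check them again afterwards.

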